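# Take the thread cap off the gas manifold, whichever way it turns

## Robot

A 7-joint arm with a two-finger parallel gripper is mounted at the origin on a cart in front of the work surface, level with it; the furniture and walls round the work are solid. World frame = base frame: x ahead of the robot, y to its left, z up, the work surface at z = 0. Lengths are in m, angles in rad, forces in N, time in s.
With the tool pointing down it reaches from about 0.4 to 0.85 m from the base axis. Payload 4.5 kg.
Tool frame: the origin (TCP) lies midway between the tips of the shut fingers; the grasp point (between the pads) lies r.grip_point_offset behind it (r.grip_point_offset is the distance from the TCP to the grasp point, in m); z points along the fingers, y is the line along which they close (so a half turn about z gives the same grasp; the last joint's range is limited). The gripper opens to 88 mm and grips with 3 to 60 N. Pads are 18 mm wide; open, the fingers measure 123 mm over their backs; the gripper's body (75 mm by 187 mm) begins 45 mm behind the grasp point.
Start: joints at [-1.296, 0.689, -0.195, 1.565, 0.157, 0.902, -0.215], TCP at [0.149, 0.607, 0.239] pointing down, gripper open.
Joint ranges: [-3.01, 3.01], [-0.46, 2.08], [-1.47, 1.51], [0.13, 2.56], [-1, 4.14], [0.04, 2.09], [-2.66, 2.66]. Speed limits (rad/s): [2.57, 2.57, 3.14, 3.14, 3.14, 3.14, 3.14].

## Interface

Orientations are given as a unit quaternion [x, y, z, w].
In Python, from plant import r gives the robot as it stands.
- The arm moves only by the shell command python3 -m jog 'ROWS' [FORCE]. ROWS is JSON, a list of rows, each an object of numbers: "wx", "wy", "wz": the turn, a rotation vector about the world's x, y, z as a fraction of full scale; "dx", "dy", "dz": the shift along the world's x, y, z as a fraction of full scale; "hand": the closure, from 0 (fully open) to 1 (shut). In form: [{"wx": .., "wy": .., "wz": .., "dx": .., "dy": .., "dz": .., "hand": ..}, ...]. A call has 1 to 5 rows; each row shifts and turns the commanded pose from where the row before left it; what a row does not reach is not made up. Full scale, the value 1, is 0.25 m for a shift and 2 rad for a turn. A row lasts 1/12 s, in which the tool goes at most 41.7 mm and 7.16 degrees, less where a joint would pass 70% of its speed; a pose out of reach is approached as far as the arm can. A call with a number of a shift or a turn outside -1 to 1 is refused whole. A call with a gripper value outside its range is refused whole. The fingers move at their own pace and stop on an object; FORCE is the grip in N (left out, the last holds). Time passes only in rows, so rows that do not move let the fingers close. It gives the time, the measured TCP pose, the force, the opening and the grip force at its end, in the units of the state.
- r.get_state(): the state, without advancing time (a new reading comes with each control period).
- r.snapshot(name): name is "side" or "top"; returns the picture (384x512x3 uint8, red, green, blue); there is no depth.
- r.camera_info(name): a dict with "mtx" (3x3 intrinsics, pixels), "R" (3x3) and "t" (3): a world point X has camera coordinates R X + t. Camera axes: x right, y down, z forward; pixel columns grow to the right and rows downward; lengths in m; the calibration is good to about 2 mm. A picture is of the moment at which its call begins. camera_info takes no time and is no camera call.
- r.finish_job(): hands the job in; it is judged then, once.
Trained networks look in the newest picture that a camera, given by its name, has taken for a name from the list of things; names that differ only in an ending like _2 or _b are one class to them, and where a whole thing is asked for, a point or a joint stands for the part that bears it (a point fixed in the world has none). Each returns a list of dicts, best first, with "p" (0 to 1); they miss things now and then, are a little off and sometimes report something else, mostly with a low value. They report only what shows in the picture. A call takes as long as a camera call. They do not tell look-alikes from the thing itself.
- r.search_frame(camera, query): "bbox" ([left, top, right, bottom] in pixels, round what is visible of it).
- r.masks_of(camera, query): "region" (384x512 bool, what is visible of it) and "bbox" ([left, top, right, bottom] in pixels, round what is visible of it).
The state is a dict: "clock": time; "q": joint angles; "qd": joint speeds; "joint_torque": joint torques, N m; "tool_pos": TCP position; "eef_rot": TCP orientation; "contact_force": force on the tool from outside, world axes, zero at the start; "moment": the same for the moment, N m; "opening": opening from 0.0 (shut) to 1.0 (fully open); "finger_force": force on a finger pad.
Only numpy, scipy, OpenCV 4.12 (cv2) and the standard library are available. Lean on these libraries where they do the work, as an engineer would, in place of code of your own. Each camera call takes 0.05 s, during which the arm holds its last target. There are 200 camera calls.

## Task

One outlet of the small gas manifold on the bench is still closed by its round protective cap, and nobody knows whether that outlet has a right-hand or a left-hand (fuel gas) thread. Try gently both ways until you find the way it loosens, turn it free, lift it off without dropping it, and finish while still holding the cap in the gripper, level and above the manifold, at least 5 cm higher than it sat. Leave the things around the manifold where they are.

Things in the scene. Friction and masses are not known exactly. Their poses are not given: they have to be found in the camera images.
- cap: Loose round cap of plain grey plastic, about 80 g, 50 mm in diameter, 36 mm high, hollow below (20 mm), fine vertical ribs round its side and one straight raised rib (42 x 6 mm, 4 mm high) across its top. Origin: centre of its underside; z up; x along the top rib. Seated, its underside is 60 mm above the bench and the rib lies along the manifold's x axis. It may sit on either outlet.
- cap_grip (a point): Point on the cap's axis, 27 mm above its underside: grip the cap here across its diameter from above, any yaw; 30 N is enough. Turned the wrong way it meets a hard stop after 0.05 rad (the torque about the vertical rises at once past 0.3 N m, then the pads slip round the cap).
- cap_thread (a point): Point on the cap's axis, 9 mm above its underside: the short coarse thread inside, hidden from view, its hand drawn anew at each start. The right way the cap turns easily (well under 0.3 N m) at constant height; it is free to lift straight off between 0.80 and 1.15 rad (best 0.98; a stop follows). Below 0.75 rad it cannot be lifted (2 mm of play).
- manifold: Gas manifold screwed to the bench, immovable: aluminium block 64 x 206 mm on a steel flange 90 x 230 mm, top of the block 52 mm above the bench; two black valve knobs (not to be used) on the side facing the robot reach 52 mm from its centre line. Origin: centre of its underside, on the bench; y along the block to the robot's left, x across it, away from the knobs, z up.
- outlet_left (a point): Axis of the left-hand outlet (manifold y = +70 mm), at the 60 mm height of the seated cap's underside. One outlet carries the cap, the other a fixed stepped steel hose tail, 48 mm in diameter, top 124 mm above the bench.
- outlet_right (a point): The same for the right-hand outlet (manifold y = -70 mm). Which outlet has the cap changes from start to start. Note: tall black computer towers stand on the bench to the left (about x over 0.42, y over 0.37 m, taller than 0.35 m); swing in from the left in front of them.
- timer: Bystander: white bench timer, 68 x 62 x 18 mm, lying in front of the manifold. Origin: centre of its underside.
- tape_roll_b: Bystander: small roll of black tape, 59 x 57 x 19 mm, lying behind the manifold. Origin: centre of its underside.
- carton_c: Bystander: small yellow and black carton, 64 x 68 x 66 mm, standing beside the manifold's right-hand end. Origin: centre of its underside.
There are look-alikes about, which are no part of the job. Leave any red look-alike of the cap alone.

How it is judged:
By the outcome, as a careful person would: the job done as asked, in the order asked, and still so for the second after the job is handed in, while the arm keeps its last pose, push and grip.
It also fails if it takes over 45 s, if anything falls off the work surface, if the arm or the gripper's body presses on something with over 40 N, if the wrist force passes 120 N, or if a joint passes its speed limit or range.

## Working session

There is one attempt and no reset: what is moved stays moved. The work goes in short steps, Python scripts to look and compute and a shell command to move; the robot and the scene stay as the last step left them, time stands still between calls to the robot, and variables do not carry over. Pictures are saved under pics/ and viewed, at most 10 in all, crops included, and the job is handed in when it is done.

```bash
mkdir -p pics; python3 - <<'E'
from plant import r
import cv2
for n in("side","top"):
    im=r.snapshot(n); cv2.imwrite(f"pics/{n}0.png",im[:,:,::-1])
    for q in("cap","manifold","timer","tape_roll_b","carton_c"):
        print(n,q,[(round(d["p"],2),[round(float(v)) for v in d["bbox"]]) for d in r.search_frame(n,q)][:4])
    c=r.camera_info(n);print(c["mtx"],c["R"],c["t"])
s=r.get_state();print(s, r.grip_point_offset)
E
```

```text
side cap [(0.92, [206, 143, 229, 169]), (0.74, [308, 150, 336, 176]), (0.71, [254, 146, 282, 176]), (0.64, [152, 205, 183, 220])]
side manifold [(0.82, [242, 161, 294, 224])]
side timer [(0.71, [306, 198, 343, 223])]
side tape_roll_b [(0.87, [206, 181, 234, 208])]
side carton_c [(0.81, [244, 122, 281, 165])]
[[476.51710606   0.         254.22254942]
 [  0.         476.51710606 189.81958939]
 [  0.           0.           1.        ]] [[-0.99377123 -0.10952759 -0.0205537 ]
 [-0.05537366  0.6453856  -0.76184722]
 [ 0.09670836 -0.75596371 -0.64743058]] [0.57761589 0.13229787 0.78953787]
top cap [(0.94, [318, 132, 337, 161]), (0.93, [284, 179, 303, 202]), (0.76, [314, 222, 338, 249]), (0.65, [224, 112, 247, 141])]
top manifold [(0.67, [208, 178, 305, 220]), (0.31, [281, 181, 304, 203])]
top timer [(0.59, [253, 223, 279, 256])]
top tape_roll_b [(0.69, [263, 144, 290, 171])]
top carton_c [(0.69, [320, 169, 353, 202])]
[[386.415069     0.         254.03441276]
 [  0.         386.415069   192.0977537 ]
 [  0.           0.           1.        ]] [[-0.02198498 -0.99953268  0.02123888]
 [-0.99860375  0.02093397 -0.04850064]
 [ 0.04803336 -0.02227551 -0.99859732]] [-0.06182614  0.58143973  0.8987659 ]
{'clock': 0.6, 'q': array([-1.29619951,  0.68910894, -0.19459803,  1.56532124,  0.15729011,
        0.90249605, -0.21511705]), 'qd': array([-0.00346498, -0.00061717, -0.00031554, -0.00115732,  0.00074238,
        0.00065244, -0.00039552]), 'joint_torque': array([ 3.45609906e-04, -5.27251768e+01, -1.26612157e+00, -1.53679919e+01,
       -5.18147671e-02, -5.04452182e-04,  2.27083478e-05]), 'tool_pos': array([0.14902465, 0.60698481, 0.2387314 ]), 'eef_rot': array([ 1.20107598e-01,  9.92760880e-01,  2.47918133e-05, -5.36691041e-06]), 'contact_force': array([-0.14780878, -0.54615709,  1.10395558]), 'moment': array([-0.03997384,  0.02779941, -0.02645583]), 'finger_force': 0.0, 'opening': 1.0021542567198016} 0.0187
```

```bash
python3 - <<'E'
import cv2,numpy as np
a=cv2.imread("pics/top0.png")[80:280,150:410];b=cv2.imread("pics/side0.png")[90:250,120:380]
a=cv2.resize(a,None,fx=3,fy=3,interpolation=2);cv2.imwrite("pics/topc.png",a)
cv2.imwrite("pics/sidec.png",cv2.resize(b,None,fx=3,fy=3,interpolation=2))
E
```

```text
(no output)
```

View pics/topc.png

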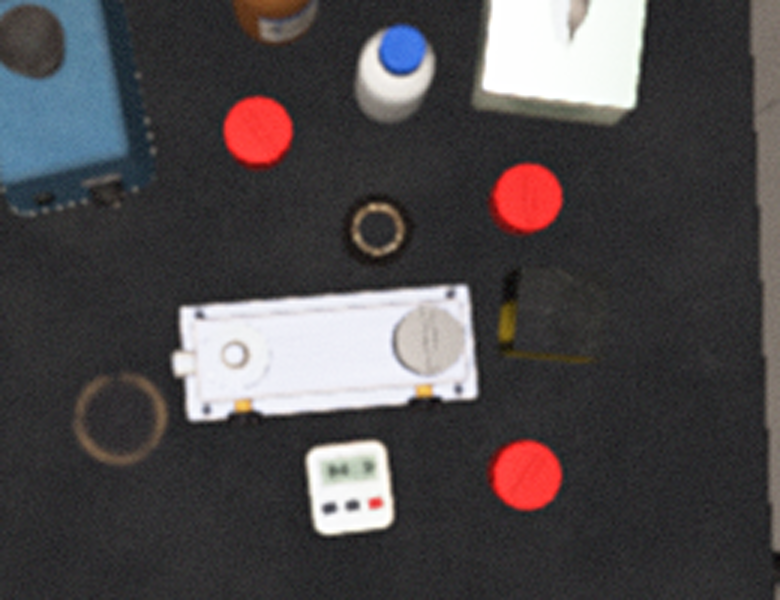

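View pics/sidec.png

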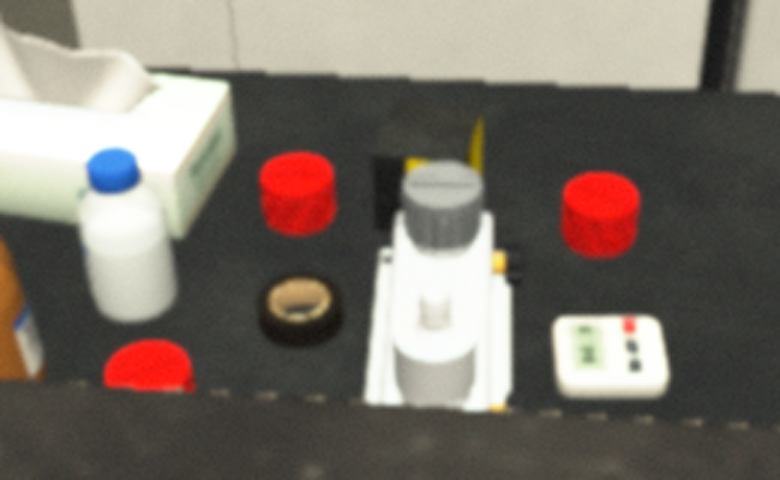

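View pics/top0.png

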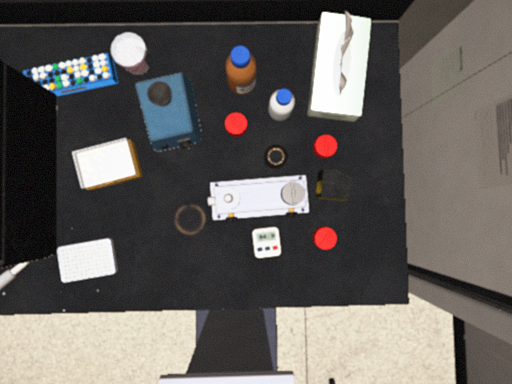

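The grey ribbed cap is on the right-hand outlet, at top (293,192) and side (268,155). The red ones at top (326,146), (326,238) and (235,123) stand loose on the bench and are look-alikes. The steel hose tail is on the left outlet at top (229,198). The enlarged crop confirms that the grey one is the target.

```bash
cat > h.py <<'E'
from plant import r
import numpy as np,cv2
def ray(n,u,v):
    c=r.camera_info(n);R=np.array(c["R"]);t=np.array(c["t"])
    return -R.T@t, R.T@np.linalg.solve(c["mtx"],[u,v,1.])
def onz(n,u,v,z):
    o,d=ray(n,u,v);return o+d*(z-o[2])/d[2]
E
python3 - <<'E'
from h import *
for n in("top","side"):
    im=r.snapshot(n)
    for d in r.masks_of(n,"cap")[:4]:
        m=np.array(d["region"]);ys,xs=np.nonzero(m)
        col=im[m].mean(0).round()
        print(n,round(d["p"],2),np.round(d["bbox"]),xs.mean().round(1),ys.mean().round(1),col, onz(n,xs.mean(),ys.mean(),.085).round(3))
    for d in r.masks_of(n,"manifold")[:1]:
        m=np.array(d["region"]).astype('uint8')
        b=cv2.boxPoints(cv2.minAreaRect(cv2.findNonZero(m)))
        p=np.array([onz(n,*q,0.03)[:2] for q in b]);print("manif",b.round(),p.round(3))
C=onz("top",293.3,192.7,.098);H=onz("top",228.3,198,.124)
print("cap",C,"side",onz("side",267.7,153.3,.098),"tail",H,np.linalg.norm(C-H), "yaw",np.degrees(np.arctan2(-(H-C)[0],(H-C)[1])))
E
```

```text
top 0.93 [313. 225. 335. 252.] 324.3 237.8 [236.  55.  52.] [ 0.474 -0.224  0.085]
top 0.72 [284. 183. 303. 206.] 292.3 193.6 [197. 190. 185.] [ 0.572 -0.156  0.085]
top 0.6 [317. 133. 338. 162.] 324.9 146.7 [232.  50.  47.] [ 0.673 -0.231  0.085]
top 0.6 [226. 112. 247. 141.] 236.3 124.9 [231.  55.  52.] [ 0.725 -0.037  0.085]
manif [[206. 182.]
 [306. 173.]
 [309. 215.]
 [210. 224.]] [[ 0.604  0.036]
 [ 0.62  -0.195]
 [ 0.522 -0.201]
 [ 0.507  0.029]]
side 0.9 [154. 202. 184. 222.] 170.2 211.3 [246.  31.  22.] [0.719 0.013 0.085]
side 0.69 [252. 146. 280. 176.] 267.0 158.4 [147. 148. 139.] [ 0.571 -0.148  0.085]
side 0.65 [311. 149. 333. 175.] 319.9 161.1 [218.  26.  20.] [ 0.472 -0.147  0.085]
side 0.63 [208. 142. 232. 168.] 219.7 154.2 [221.  24.  19.] [ 0.663 -0.154  0.085]
manif [[242. 223.]
 [245. 161.]
 [298. 164.]
 [294. 226.]] [[ 0.606 -0.026]
 [ 0.622 -0.209]
 [ 0.514 -0.208]
 [ 0.513 -0.026]]
cap [ 0.57290444 -0.15694876  0.098     ] side [ 0.56995294 -0.14630564  0.098     ] tail [ 0.56357617 -0.01815213  0.124     ] 0.14151863127686115 yaw 3.8449632219745564
```

```bash
python3 - <<'E'
from h import *
from scipy.optimize import minimize
T=np.linspace(0,2*np.pi,73)[:-1]
def proj(n,P):
    c=r.camera_info(n);p=(np.array(c["R"])@P.T).T+c["t"];q=(np.array(c["mtx"])@p.T).T
    return q[:,:2]/q[:,2:]
def sil(n,x,y):
    P=np.array([[x+.025*np.cos(t),y+.025*np.sin(t),z] for z in(.06,.096) for t in T])
    S=8;h=cv2.convexHull((proj(n,P)*S).astype(np.float32)).astype(int)
    m=np.zeros((384*S//1,512*S),'uint8');cv2.fillConvexPoly(m,h,255);
    return cv2.resize(m,(512,384),interpolation=cv2.INTER_AREA)/255.
M={}
for n in("top","side"):
    im=np.mean([r.snapshot(n).astype(float) for _ in range(6)],0)
    x0,y0=(293,193) if n=="top" else (268,160)
    M[n]=cv2.GaussianBlur(im,(0,0),.5)
    best=[]
    for x in np.arange(.56,.582,.001):
        for y in np.arange(-.166,-.14,.001):
            m=sil(n,x,y)[y0-25:y0+25,x0-25:x0+25];I=M[n][y0-25:y0+25,x0-25:x0+25]
            ring=np.clip(cv2.dilate(m,np.ones((7,7)))-m,0,1)
            mu=(I*m[...,None]).sum((0,1))/m.sum()
            # edge strength: step between inside thin rim and outside thin rim
            bl=cv2.GaussianBlur(I,(0,0),1)
            gx=cv2.Sobel(bl,-1,1,0);gy=cv2.Sobel(bl,-1,0,1)
            mb=cv2.GaussianBlur(m,(0,0),1);mx=cv2.Sobel(mb,-1,1,0);my=cv2.Sobel(mb,-1,0,1)
            s=np.abs(gx*mx[...,None]+gy*my[...,None]);s=np.minimum(s,60).sum()
            best.append((s,x,y))
    best.sort(reverse=True);print(n,[(round(s),round(x,3),round(y,3)) for s,x,y in best[:4]])
E
```

```text
top [(61108, np.float64(0.574), np.float64(-0.161)), (61009, np.float64(0.575), np.float64(-0.16)), (60983, np.float64(0.573), np.float64(-0.161)), (60962, np.float64(0.574), np.float64(-0.16))]
side [(89683, np.float64(0.571), np.float64(-0.153)), (89536, np.float64(0.571), np.float64(-0.152)), (89366, np.float64(0.571), np.float64(-0.154)), (89221, np.float64(0.571), np.float64(-0.155))]
```

```bash
R='x'; python3 -m jog '[{"dx":0.08,"dy":-0.14,"wz":-0.03,"hand":0},{"dx":0.08,"dy":-0.14,"wz":-0.03,"hand":0},{"dx":0.08,"dy":-0.14,"wz":-0.03,"hand":0},{"dx":0.08,"dy":-0.14,"wz":-0.03,"hand":0},{"dx":0.08,"dy":-0.14,"wz":-0.03,"hand":0}]' 30
python3 -m jog '[{"dx":0.08,"dy":-0.14,"wz":-0.03,"hand":0},{"dx":0.08,"dy":-0.14,"wz":-0.03,"hand":0},{"dx":0.08,"dy":-0.14,"wz":-0.03,"hand":0},{"dx":0.08,"dy":-0.14,"wz":-0.03,"hand":0},{"dx":0.08,"dy":-0.14,"wz":-0.03,"hand":0}]'
```

```text
invalid input
invalid input
```

```bash
python3 -m jog '[{"wx":0,"wy":0,"wz":-0.03,"dx":0.08,"dy":-0.14,"dz":0,"hand":0},{"wx":0,"wy":0,"wz":-0.03,"dx":0.08,"dy":-0.14,"dz":0,"hand":0},{"wx":0,"wy":0,"wz":-0.03,"dx":0.08,"dy":-0.14,"dz":0,"hand":0},{"wx":0,"wy":0,"wz":-0.03,"dx":0.08,"dy":-0.14,"dz":0,"hand":0},{"wx":0,"wy":0,"wz":-0.03,"dx":0.08,"dy":-0.14,"dz":0,"hand":0}]' 30
```

```text
clock: 1.92
tool_pos: [0.2497, 0.4304, 0.2389]
eef_rot: [0.268, 0.963, 0.0, 0.0]
contact_force: [-0.1, 0.4, -0.6]
opening: 1.0
finger_force: 0.0
```

```bash
python3 -m jog '[{"wx":0,"wy":0,"wz":-0.03,"dx":0.08,"dy":-0.145,"dz":0,"hand":0},{"wx":0,"wy":0,"wz":-0.03,"dx":0.08,"dy":-0.145,"dz":0,"hand":0},{"wx":0,"wy":0,"wz":-0.03,"dx":0.08,"dy":-0.145,"dz":0,"hand":0},{"wx":0,"wy":0,"wz":-0.03,"dx":0.08,"dy":-0.145,"dz":0,"hand":0},{"wx":0,"wy":0,"wz":-0.03,"dx":0.08,"dy":-0.145,"dz":0,"hand":0}]'
python3 -m jog '[{"wx":0,"wy":0,"wz":-0.03,"dx":0.08,"dy":-0.145,"dz":0,"hand":0},{"wx":0,"wy":0,"wz":-0.03,"dx":0.08,"dy":-0.145,"dz":0,"hand":0},{"wx":0,"wy":0,"wz":-0.03,"dx":0.08,"dy":-0.145,"dz":0,"hand":0},{"wx":0,"wy":0,"wz":-0.03,"dx":0.08,"dy":-0.145,"dz":0,"hand":0},{"wx":0,"wy":0,"wz":-0.03,"dx":0.08,"dy":-0.145,"dz":0,"hand":0}]'
python3 -m jog '[{"wx":0,"wy":0,"wz":-0.03,"dx":0.08,"dy":-0.145,"dz":-0.05,"hand":0},{"wx":0,"wy":0,"wz":-0.03,"dx":0.08,"dy":-0.145,"dz":-0.05,"hand":0},{"wx":0,"wy":0,"wz":-0.03,"dx":0.08,"dy":-0.145,"dz":-0.05,"hand":0},{"wx":0,"wy":0,"wz":-0.03,"dx":0.08,"dy":-0.145,"dz":-0.05,"hand":0},{"wx":0,"wy":0,"wz":-0.03,"dx":0.04,"dy":-0.1,"dz":-0.05,"hand":0}]'
python3 -m jog '[{"wx":0,"wy":0,"wz":0,"dx":0,"dy":0,"dz":0,"hand":0},{"wx":0,"wy":0,"wz":0,"dx":0,"dy":0,"dz":0,"hand":0}]'
```

```text
clock: 2.33
tool_pos: [0.3498, 0.2492, 0.2391]
eef_rot: [0.409, 0.912, 0.0, 0.0]
contact_force: [0.3, 0.3, -0.3]
opening: 1.001
finger_force: 0.0
clock: 2.75
tool_pos: [0.4499, 0.0676, 0.239]
eef_rot: [0.541, 0.841, 0.0, 0.0]
contact_force: [0.8, 0.8, 1.4]
opening: 0.998
finger_force: 0.0
clock: 3.17
tool_pos: [0.5385, -0.0994, 0.1778]
eef_rot: [0.662, 0.75, 0.0, 0.002]
contact_force: [0.5, 0.7, -0.4]
opening: 1.001
finger_force: 0.0
clock: 3.33
tool_pos: [0.5359, -0.0968, 0.1773]
eef_rot: [0.661, 0.751, -0.001, -0.0]
contact_force: [-0.9, 0.3, 0.2]
opening: 1.002
finger_force: 0.0
```

```bash
python3 -m jog '[{"wx":0,"wy":0,"wz":-0.015,"dx":0.072,"dy":-0.118,"dz":0,"hand":0},{"wx":0,"wy":0,"wz":-0.015,"dx":0.072,"dy":-0.118,"dz":-0.05,"hand":0},{"wx":0,"wy":0,"wz":0,"dx":0,"dy":0,"dz":-0.1,"hand":0},{"wx":0,"wy":0,"wz":0,"dx":0,"dy":0,"dz":0,"hand":0},{"wx":0,"wy":0,"wz":0,"dx":0,"dy":0,"dz":0,"hand":0}]'
python3 - <<'E'
from h import *
s=r.get_state();print(s["tool_pos"],s["eef_rot"],s["q"],s["moment"])
a=r.snapshot("side")[90:250,160:370,::-1]; b=r.snapshot("top")[112:272,190:400,::-1]
cv2.imwrite("pics/c1.png",cv2.resize(np.hstack([a,b]),None,fx=1.9,fy=1.9,interpolation=2))
E
```

```text
clock: 3.75
tool_pos: [0.5712, -0.1518, 0.1402]
eef_rot: [0.681, 0.732, -0.0, -0.002]
contact_force: [-0.1, -0.7, 0.7]
opening: 0.998
finger_force: 0.0
[ 0.57124918 -0.1517977   0.14020867] [ 6.80891646e-01  7.32382327e-01 -1.29846937e-05 -1.64106253e-03] [ 0.15851963  0.77546448  0.04221262  1.76298211 -0.05482936  0.60709146
  0.3066389 ] [-0.04252217  0.04798049 -0.00016844]
```

View pics/c1.png

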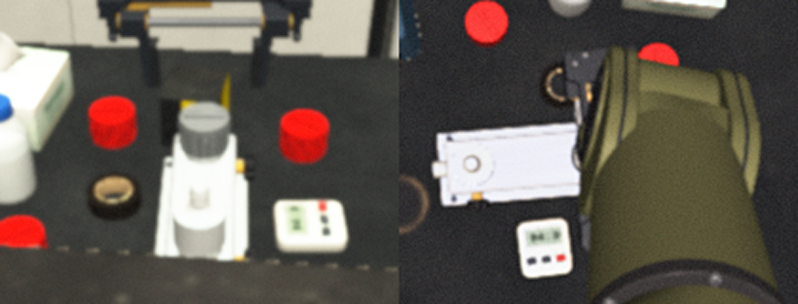

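The side view shows the open fingers straddling the grey cap, with the cap at crop (205,130) and the fingers at x≈150 and 268. I'll go down.

```bash
python3 -m jog '[{"wx":0,"wy":0,"wz":0,"dx":0.004,"dy":-0.014,"dz":-0.06,"hand":0},{"wx":0,"wy":0,"wz":0,"dx":0,"dy":0,"dz":-0.06,"hand":0},{"wx":0,"wy":0,"wz":0,"dx":0,"dy":0,"dz":-0.06,"hand":0},{"wx":0,"wy":0,"wz":0,"dx":0,"dy":0,"dz":-0.05,"hand":0},{"wx":0,"wy":0,"wz":0,"dx":0,"dy":0,"dz":0,"hand":0}]'
python3 -m jog '[{"wx":0,"wy":0,"wz":0,"dx":0,"dy":0,"dz":-0.03,"hand":0},{"wx":0,"wy":0,"wz":0,"dx":0,"dy":0,"dz":-0.025,"hand":0},{"wx":0,"wy":0,"wz":0,"dx":0,"dy":0,"dz":0,"hand":0},{"wx":0,"wy":0,"wz":0,"dx":0,"dy":0,"dz":0,"hand":0}]'
python3 - <<'E'
from h import *
a=r.snapshot("side")[100:220,190:350,::-1]
cv2.imwrite("pics/c2.png",cv2.resize(a,None,fx=4,fy=4,interpolation=2))
E
```

```text
clock: 4.27
tool_pos: [0.5722, -0.1561, 0.082]
eef_rot: [0.681, 0.732, -0.0, -0.001]
contact_force: [-0.9, 0.5, -0.0]
opening: 0.999
finger_force: 0.0
clock: 4.6
tool_pos: [0.5732, -0.1576, 0.0694]
eef_rot: [0.682, 0.731, 0.0, 0.0]
contact_force: [0.5, 0.7, 0.3]
opening: 0.997
finger_force: 0.0
```

View pics/c2.png

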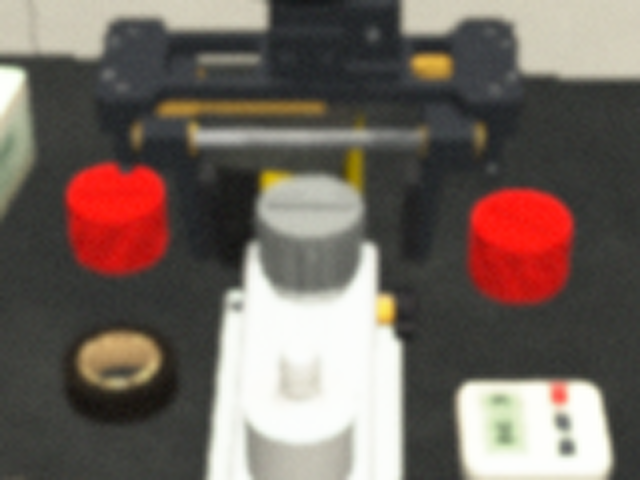

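Fingers are centred on the cap: they're at x≈200 and 420, and the cap is at 311. Closing at 30 N.

```bash
python3 -m jog '[{"wx":0,"wy":0,"wz":0,"dx":0,"dy":0,"dz":-0.004,"hand":1},{"wx":0,"wy":0,"wz":0,"dx":0,"dy":0,"dz":0,"hand":1},{"wx":0,"wy":0,"wz":0,"dx":0,"dy":0,"dz":0,"hand":1},{"wx":0,"wy":0,"wz":0,"dx":0,"dy":0,"dz":0,"hand":1},{"wx":0,"wy":0,"wz":0,"dx":0,"dy":0,"dz":0,"hand":1}]' 30
python3 -m jog '[{"wx":0,"wy":0,"wz":0,"dx":0,"dy":0,"dz":0,"hand":1},{"wx":0,"wy":0,"wz":0,"dx":0,"dy":0,"dz":0,"hand":1},{"wx":0,"wy":0,"wz":0,"dx":0,"dy":0,"dz":0,"hand":1},{"wx":0,"wy":0,"wz":0,"dx":0,"dy":0,"dz":0,"hand":1},{"wx":0,"wy":0,"wz":0,"dx":0,"dy":0,"dz":0,"hand":1}]'
python3 -c "
from plant import r
s=r.get_state();print(s['contact_force'],s['moment'],s['q'][6])"
```

```text
clock: 5.07
tool_pos: [0.5732, -0.1578, 0.0684]
eef_rot: [0.682, 0.731, 0.0, 0.0]
contact_force: [-0.8, 0.2, -0.9]
opening: 0.644
finger_force: 0.0
clock: 5.48
tool_pos: [0.5731, -0.1577, 0.0684]
eef_rot: [0.682, 0.731, 0.0, 0.0]
contact_force: [-0.1, 0.1, 0.6]
opening: 0.55
finger_force: 30.0
[-0.10148424  0.10868363  0.59837634] [-0.06598119  0.06280888 -0.01936776] 0.3134283247153581
```

```bash
M='from plant import r
s=r.get_state();print(s["contact_force"].round(2),s["moment"].round(3),s["eef_rot"].round(4))'
python3 -m jog '[{"wx":0,"wy":0,"wz":0.01,"dx":0,"dy":0,"dz":0,"hand":1},{"wx":0,"wy":0,"wz":0.01,"dx":0,"dy":0,"dz":0,"hand":1}]'; python3 -c "$M"
python3 -m jog '[{"wx":0,"wy":0,"wz":0.01,"dx":0,"dy":0,"dz":0,"hand":1},{"wx":0,"wy":0,"wz":0.01,"dx":0,"dy":0,"dz":0,"hand":1},{"wx":0,"wy":0,"wz":0,"dx":0,"dy":0,"dz":0,"hand":1}]'; python3 -c "$M"
```

```text
clock: 5.65
tool_pos: [0.5732, -0.1577, 0.0684]
eef_rot: [0.666, 0.746, 0.0, 0.0]
contact_force: [0.6, -0.9, 1.4]
opening: 0.553
finger_force: 30.0
[ 0.64 -0.93  1.42] [-0.088  0.053 -0.014] [6.664e-01 7.456e-01 0.000e+00 1.000e-04]
clock: 5.9
tool_pos: [0.5732, -0.1577, 0.0684]
eef_rot: [0.652, 0.759, 0.0, 0.0]
contact_force: [-0.6, -0.2, 1.8]
opening: 0.557
finger_force: 30.0
[-0.59 -0.2   1.84] [-0.096  0.043  0.007] [6.516e-01 7.586e-01 1.000e-04 1.000e-04]
```

```bash
M='from plant import r
s=r.get_state();print(s["contact_force"].round(2),s["moment"].round(3),s["eef_rot"].round(4))'
python3 -m jog '[{"wx":0,"wy":0,"wz":0.015,"dx":0,"dy":0,"dz":0,"hand":1},{"wx":0,"wy":0,"wz":0.015,"dx":0,"dy":0,"dz":0,"hand":1}]'; python3 -c "$M"
python3 -m jog '[{"wx":0,"wy":0,"wz":0.015,"dx":0,"dy":0,"dz":0,"hand":1},{"wx":0,"wy":0,"wz":0.015,"dx":0,"dy":0,"dz":0,"hand":1},{"wx":0,"wy":0,"wz":0,"dx":0,"dy":0,"dz":0,"hand":1}]'; python3 -c "$M"
python3 - <<'E'
from h import *
a=r.snapshot("side")[120:190,220:320,::-1]
cv2.imwrite("pics/c3.png",cv2.resize(a,None,fx=6,fy=6,interpolation=2))
E
```

```text
clock: 6.07
tool_pos: [0.5732, -0.1577, 0.0684]
eef_rot: [0.628, 0.778, 0.0, 0.0]
contact_force: [0.3, 0.7, 1.7]
opening: 0.554
finger_force: 30.0
[0.33 0.66 1.67] [-0.015 -0.007 -0.01 ] [6.280e-01 7.782e-01 1.000e-04 1.000e-04]
clock: 6.32
tool_pos: [0.5732, -0.1577, 0.0684]
eef_rot: [0.605, 0.796, 0.0, 0.0]
contact_force: [-0.6, 0.5, 1.9]
opening: 0.553
finger_force: 30.0
[-0.59  0.46  1.91] [-0.033  0.042  0.04 ] [6.046e-01 7.965e-01 1.000e-04 1.000e-04]
```

View pics/c3.png

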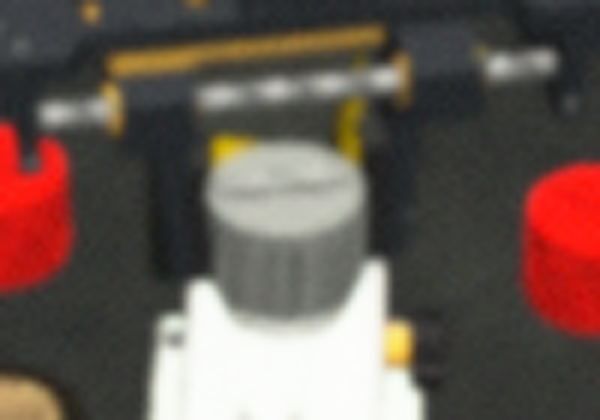

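The rib turned with the gripper through about 0.2 rad with almost no torque, well past the 0.05 rad stop. So counter-clockwise (right-hand thread) loosens it. Continuing to 0.98 rad.

```bash
M='from plant import r
import numpy as np
s=r.get_state();e=s["eef_rot"];print(s["contact_force"].round(2),s["moment"].round(3),"turned",2*(np.arctan2(e[1],e[0])-np.arctan2(.7316,.6816)))'
python3 -m jog '[{"wx":0,"wy":0,"wz":0.04,"dx":0,"dy":0,"dz":0,"hand":1},{"wx":0,"wy":0,"wz":0.04,"dx":0,"dy":0,"dz":0,"hand":1},{"wx":0,"wy":0,"wz":0.04,"dx":0,"dy":0,"dz":0,"hand":1},{"wx":0,"wy":0,"wz":0.04,"dx":0,"dy":0,"dz":0,"hand":1}]'; python3 -c "$M"
python3 -m jog '[{"wx":0,"wy":0,"wz":0.04,"dx":0,"dy":0,"dz":0,"hand":1},{"wx":0,"wy":0,"wz":0.04,"dx":0,"dy":0,"dz":0,"hand":1},{"wx":0,"wy":0,"wz":0.04,"dx":0,"dy":0,"dz":0,"hand":1},{"wx":0,"wy":0,"wz":0.04,"dx":0,"dy":0,"dz":0,"hand":1},{"wx":0,"wy":0,"wz":0,"dx":0,"dy":0,"dz":0,"hand":1}]'; python3 -c "$M"
```

```text
clock: 6.7
tool_pos: [0.5732, -0.1577, 0.0684]
eef_rot: [0.469, 0.883, 0.0, 0.0]
contact_force: [0.1, -0.9, 1.7]
opening: 0.555
finger_force: 30.0
[ 0.14 -0.92  1.67] [-0.082 -0.024 -0.048] turned 0.5230867376651882
clock: 7.12
tool_pos: [0.5731, -0.1579, 0.0684]
eef_rot: [0.324, 0.946, 0.0, 0.0]
contact_force: [-0.0, 0.2, 1.6]
opening: 0.552
finger_force: 30.0
[-0.03  0.19  1.61] [-0.088 -0.005  0.092] turned 0.8410714982454506
```

```bash
M='from plant import r
import numpy as np
s=r.get_state();e=s["eef_rot"];print(s["contact_force"].round(2),s["moment"].round(3),"turned",2*(np.arctan2(e[1],e[0])-np.arctan2(.7316,.6816)))'
python3 -m jog '[{"wx":0,"wy":0,"wz":0.035,"dx":0,"dy":0,"dz":0,"hand":1},{"wx":0,"wy":0,"wz":0.035,"dx":0,"dy":0,"dz":0,"hand":1},{"wx":0,"wy":0,"wz":0,"dx":0,"dy":0,"dz":0,"hand":1},{"wx":0,"wy":0,"wz":0,"dx":0,"dy":0,"dz":0,"hand":1}]'; python3 -c "$M"
python3 -m jog '[{"wx":0,"wy":0,"wz":0,"dx":0,"dy":0,"dz":0.008,"hand":1},{"wx":0,"wy":0,"wz":0,"dx":0,"dy":0,"dz":0.008,"hand":1},{"wx":0,"wy":0,"wz":0,"dx":0,"dy":0,"dz":0,"hand":1}]'; python3 -c "$M"
python3 - <<'E'
from h import *
a=r.snapshot("side")[120:190,220:320,::-1]
cv2.imwrite("pics/c4.png",cv2.resize(a,None,fx=6,fy=6,interpolation=2))
E
```

```text
clock: 7.45
tool_pos: [0.5731, -0.1578, 0.0684]
eef_rot: [0.259, 0.966, 0.0, 0.0]
contact_force: [-1.7, -0.5, 2.2]
opening: 0.554
finger_force: 30.0
[-1.71 -0.46  2.25] [-0.062  0.011 -0.01 ] turned 0.9757728786698578
clock: 7.7
tool_pos: [0.573, -0.1577, 0.0725]
eef_rot: [0.258, 0.966, -0.0, -0.0]
contact_force: [-0.5, 0.2, -0.7]
opening: 0.55
finger_force: 30.0
[-0.5   0.23 -0.69] [-0.061 -0.005 -0.013] turned 0.9781694932467428
```

View pics/c4.png

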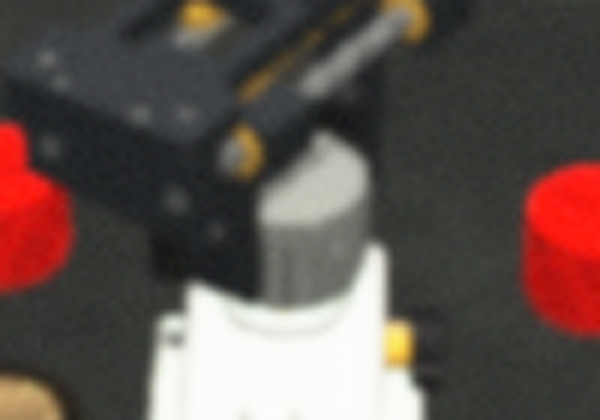

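The cap rose 4 mm with the gripper and no resistance, so it's free. Lifting straight up.

```bash
python3 -m jog '[{"wx":0,"wy":0,"wz":0,"dx":0,"dy":0,"dz":0.02,"hand":1},{"wx":0,"wy":0,"wz":0,"dx":0,"dy":0,"dz":0.03,"hand":1},{"wx":0,"wy":0,"wz":0,"dx":0,"dy":0,"dz":0.04,"hand":1},{"wx":0,"wy":0,"wz":0,"dx":0,"dy":0,"dz":0.04,"hand":1},{"wx":0,"wy":0,"wz":0,"dx":0,"dy":0,"dz":0.04,"hand":1}]'
python3 -m jog '[{"wx":0,"wy":0,"wz":0,"dx":0,"dy":0,"dz":0.04,"hand":1},{"wx":0,"wy":0,"wz":0,"dx":0,"dy":0,"dz":0.04,"hand":1},{"wx":0,"wy":0,"wz":0,"dx":0,"dy":0,"dz":0.04,"hand":1},{"wx":0,"wy":0,"wz":0,"dx":0,"dy":0,"dz":0.03,"hand":1},{"wx":0,"wy":0,"wz":0,"dx":0,"dy":0,"dz":0.02,"hand":1}]'
python3 -m jog '[{"wx":0,"wy":0,"wz":0,"dx":0,"dy":0,"dz":0,"hand":1},{"wx":0,"wy":0,"wz":0,"dx":0,"dy":0,"dz":0,"hand":1},{"wx":0,"wy":0,"wz":0,"dx":0,"dy":0,"dz":0,"hand":1},{"wx":0,"wy":0,"wz":0,"dx":0,"dy":0,"dz":0,"hand":1},{"wx":0,"wy":0,"wz":0,"dx":0,"dy":0,"dz":0,"hand":1}]'
python3 - <<'E'
from h import *
a=r.snapshot("side")[70:250,180:360,::-1]
cv2.imwrite("pics/c5.png",cv2.resize(a,None,fx=3.3,fy=3.3,interpolation=2))
E
```

```text
clock: 8.17
tool_pos: [0.5734, -0.1578, 0.1163]
eef_rot: [0.258, 0.966, 0.0, 0.0]
contact_force: [-0.3, 0.9, -0.9]
opening: 0.551
finger_force: 30.0
clock: 8.58
tool_pos: [0.5735, -0.1578, 0.1587]
eef_rot: [0.258, 0.966, 0.0, 0.001]
contact_force: [0.2, -0.6, -1.5]
opening: 0.554
finger_force: 30.0
clock: 9.0
tool_pos: [0.5728, -0.1576, 0.1568]
eef_rot: [0.257, 0.966, 0.0, -0.001]
contact_force: [0.4, -0.1, -0.9]
opening: 0.553
finger_force: 30.0
```

View pics/c5.png

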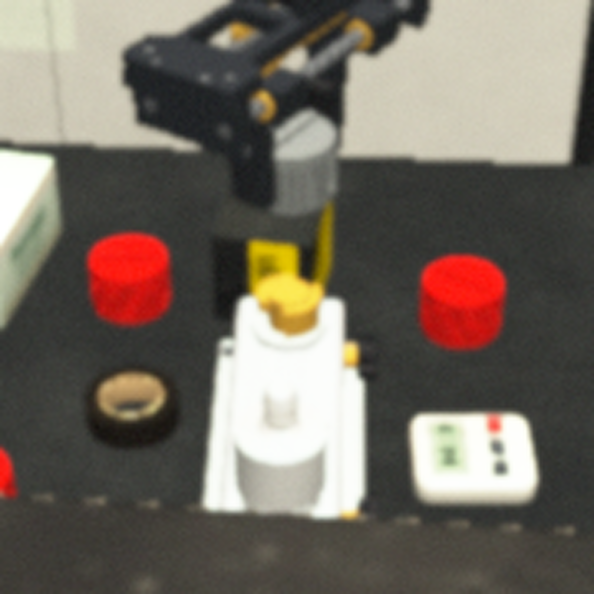

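The cap is held level at crop (305,165), about 88 mm above its seat. The brass outlet is bare at (290,305), and the timer, tape and carton are where they were.

```bash
python3 -c "
from plant import r
print(r.finish_job())"
```

```text
the job is handed in; nothing more can be done
None
```

The cap on the right-hand outlet turned out to have a right-hand thread: it loosened counter-clockwise, so I never needed to try the other way. I turned it 0.98 rad, lifted it off, and handed the job in with the cap held level about 9 cm above its seat and the things around the manifold left in place.

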